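Tip salvaged parts into the parts drawer

TASK

Put the salvaged parts away: lift the sorting tray by its grip, hold its open lip low over the pulled-out drawer and tip it until all five parts have slid into the drawer. Then set the empty tray back flat in the middle of its mat and let go, and finally push the drawer fully shut with all the parts inside. Do not disturb the cardboard box, the mug or the screwdriver.

Things in the scene. Friction and masses are not known exactly. Their poses are not given: they have to be found in the camera images.
- tray: Sorting tray: dark sheet-steel scoop, upright light-wood grip at its back; 130 to 210 g plus 130 g of parts. Floor 150 (x) x 110 (y) x 4 mm, walls 28 mm high at the back (-x) and both sides, 102 mm between them; the +x end is open (pouring lip). Origin: underside, centre of the floor; z up. Starts on the mat, lip roughly towards the robot. Parts begin to slide at 26 to 36 degrees of tilt.
- tray_lip (a point): Middle of the tray's open edge, on the upper face of the floor: 75 mm from the tray's origin along its +x, 4 mm above the underside.
- tray_grip (a point): On the axis of the tray's grip, a vertical bar 14 mm thick (x), 36 mm wide (y), at x = -75 mm of the tray, from its underside up to 97 mm. This point is 75 mm above the underside, a good height to take it. Axes as the tray's.
- mat: Thin grey bench mat, fixed to the desk, 240 (x) x 190 (y) x 4 mm; origin at the centre of its underside, on the desk. It lies to the robot's left or right; the tray stands on it at the start.
- cabinet: Low grey parts cabinet, fixed to the desk, 220 (x) x 260 (y) x 110 mm high, one drawer; origin at the centre of its underside, its front faces its own -x (roughly towards the robot).
- cabinet_drawer0 (a joint): How far the drawer is pulled out, in m: 0 = fully shut, at most 0.15; it starts 0.12 to 0.145 open. It slides out along the cabinet's -x. Stays where it is left; about 1 N plus slight damping to push; no latch.
- drawer_floor (a point): Centre of the drawer's inner floor, 22 mm above the desk; moves with the drawer, axes as the cabinet's; 1.5 mm -x of the cabinet's origin when shut. Inside 175 (x) x 218 (y) mm, walls 66 mm above this floor, front panel 76 mm. Open by q, the q minus 6 mm of its length nearest the front panel is uncovered.
- cabinet_drawer0_handle (a point): Middle of the drawer's straight horizontal bar handle, 120 mm long along y, 35 mm in front of the drawer's front face, 72 mm above the desk.
- transformer1: Small salvaged transformer, a loose block 30 x 24 x 24 mm (dark core, white bobbin), about 35 g; origin at its centre (12 mm above its underside). Lies loose in the tray at the start.
- heatsink1: Salvaged finned aluminium heatsink, a loose block 26 x 26 x 22 mm, about 20 g; origin at its centre (11 mm above its underside). Lies loose in the tray at the start.
- heatsink2: Salvaged finned aluminium heatsink, a loose block 26 x 26 x 22 mm, about 20 g; origin at its centre (11 mm above its underside). Lies loose in the tray at the start.
- transformer2: Small salvaged transformer, a loose block 30 x 24 x 24 mm (dark core, white bobbin), about 35 g; origin at its centre (12 mm above its underside). Lies loose in the tray at the start.
- heatsink3: Salvaged finned aluminium heatsink, a loose block 26 x 26 x 22 mm, about 20 g; origin at its centre (11 mm above its underside). Lies loose in the tray at the start.
- carton: Bystander: closed cardboard box 120 x 150 x 60 mm, origin at the centre of its underside; stands on the side of the robot away from the mat.
- mug: Bystander: white mug, 80 mm across, 90 mm high, origin at the centre of its underside.
- screwdriver: Bystander: screwdriver lying on the desk.
Things that resemble listed ones, but are neither listed nor needed, are in the scene too. What is shaped like the heatsink1 but red is not meant.

How it is judged:
On the way, in this order (a step that is already met when the one before it is completed fails the run):
1. the tray is tipped (over 20 degrees) with its lip over the open drawer, less than 190 mm above the drawer's floor (angle between tray's own z axis and vertical above 0.35 rad and x of tray_lip in the frame of drawer_floor between -0.13 and 0.1 m and y of tray_lip in the frame of drawer_floor between -0.12 and 0.12 m and z of tray_lip in the frame of drawer_floor between 0 and 0.19 m), for 0.05 s.
2. all five parts lie inside the drawer (x of transformer1 in the frame of drawer_floor between -0.09 and 0.09 m and y of transformer1 in the frame of drawer_floor between -0.11 and 0.11 m and z of transformer1 in the frame of drawer_floor between 0 and 0.066 m and x of heatsink1 in the frame of drawer_floor between -0.09 and 0.09 m and y of heatsink1 in the frame of drawer_floor between -0.11 and 0.11 m and z of heatsink1 in the frame of drawer_floor between 0 and 0.066 m and x of heatsink2 in the frame of drawer_floor between -0.09 and 0.09 m and y of heatsink2 in the frame of drawer_floor between -0.11 and 0.11 m and z of heatsink2 in the frame of drawer_floor between 0 and 0.066 m and x of transformer2 in the frame of drawer_floor between -0.09 and 0.09 m and y of transformer2 in the frame of drawer_floor between -0.11 and 0.11 m and z of transformer2 in the frame of drawer_floor between 0 and 0.066 m and x of heatsink3 in the frame of drawer_floor between -0.09 and 0.09 m and y of heatsink3 in the frame of drawer_floor between -0.11 and 0.11 m and z of heatsink3 in the frame of drawer_floor between 0 and 0.066 m), for 0.2 s.
3. the tray stands flat on the mat again, released (horizontal distance between tray and mat below 0.06 m and angle between tray's own z axis and vertical below 0.06 rad and z of tray in the frame of mat between 0.001 and 0.009 m and contact force between the fingers and tray below 0.1 N), for 0.2 s.
4. the drawer is shut (value of joint cabinet_drawer0 below 0.008 m), for 0.2 s.
At the end, for the whole second after the job is handed in: All five parts lie inside the drawer, below its rim; the drawer is shut to within 8 mm; the tray stands flat (within 3.4 degrees) on the mat, its centre within 60 mm of the mat's centre, released; everything at rest (all of step 2 and all of step 3 and value of joint cabinet_drawer0 below 0.008 m and linear speed of each of transformer1, heatsink1, heatsink2, transformer2, heatsink3, tray below 0.02 m/s); the robot touches nothing.
It fails at once if the carton is moved more than 30 mm (distance of carton from where it was at the start of the episode above 0.03 m).
It fails at once if the mug is moved more than 30 mm (distance of mug from where it was at the start of the episode above 0.03 m).
It fails at once if the screwdriver is moved more than 30 mm (distance of screwdriver from where it was at the start of the episode above 0.03 m).
It also fails if it takes over 67 s, if anything falls off the work surface, if the arm or the gripper's body presses on something with over 40 N, if the wrist force passes 120 N, or if a joint passes its speed limit or range.

ROBOT

A 6-joint arm with a two-finger parallel gripper is mounted at the origin on the work surface. World frame = base frame: x ahead of the robot, y to its left, z up, the work surface at z = 0. Lengths are in m, angles in rad, forces in N, time in s.
With the tool pointing down it reaches from about 0.275 to 0.875 m from the base axis. Payload 12.5 kg.
Tool frame: the origin (TCP) lies at the very end of the fingers, on their centre line; the grasp point (between the pads) lies 19 mm behind it; x points along the fingers, y is the direction in which the jaws open and shut, and the axes are right-handed (so a half turn about x gives the same grasp; the last joint's range is limited). The gripper opens to 85 mm and grips with 20 to 120 N. Pads are 22 mm wide; open, the fingers measure 114 mm over their backs; the gripper's body (76 mm by 85 mm) begins 54 mm behind the grasp point. The pads swing forward as they close: fully open they stand 13 mm farther back than shut.
Start: joints at [-0.085, 0.351, 1.652, -0, 1.139, -0.085], TCP at [0.55, 0, 0.231] pointing down, gripper open.
Joint ranges: [-2.75, 2.75], [-0.79, 2.1], [0.01, 2.65], [-1.57, 4.71], [0.07, 3.14], [-2.87, 2.87]. Speed limits (rad/s): [2.22, 2.22, 2.79, 3.14, 3.14, 3.14].

INTERFACE

Orientations are given as a 3x3 rotation matrix whose columns are the frame's x, y, z axes.
In Python, from bench import manip gives the robot as it stands. Calls block until the motion is done:
- manip.move_ptp(position, orientation): joint-space move of the TCP to a pose.
- manip.move_l(position, attitude=None, max_speed=0.15): straight line of the TCP; attitude=None keeps the orientation; max_speed is the mean speed in m/s.
- manip.move_j(angles): joint-space move.
- manip.set_gripper(opening, effort=None): opening from 0.0 (shut) to 1.0 (fully open); effort is the grip in N (None keeps the last); returns when the fingers have stopped.
- manip.dwell(seconds).
- manip.inverse_kinematics(position, orientation): joint angles nearest the present ones, or None.
- manip.grab_frame(name): name is "scene" or "side" or "wrist"; returns (picture, depth): 400x640x3 uint8, red, green, blue; 400x640 float32, m along the optical axis (not along the pixel's ray), 0 where there is no reading.
- manip.get_calibration(name): a dict with "camera_matrix" (3x3 intrinsics, pixels), "R" (3x3) and "t" (3): a world point X has camera coordinates R X + t. Camera axes: x right, y down, z forward; pixel columns grow to the right and rows downward; lengths in m; the calibration is good to about 2 mm. A picture is of the moment at which its call begins: read the wrist's pose just before it. get_calibration takes no time and is no camera call; for the wrist camera it gives the pose at the moment of the call.
A pose or a line that the arm cannot do raises manip.Unreachable and nothing moves.
- manip.sign_off(): hands the job in, once; it reports no verdict.
Trained networks look in the newest picture that a camera, given by its name, has taken for a name from the list of things; names that differ only in an ending like _2 or _b are one class to them, and where a whole thing is asked for, a point or a joint stands for the part that bears it (a point fixed in the world has none). Each returns a list of dicts, best first, with "confidence" (0 to 1); they miss things now and then, are a little off and sometimes report something else, mostly with a low value. They report only what shows in the picture. A call takes as long as a camera call. They do not tell look-alikes from the thing itself.
- manip.look_for(camera, name): "at" ([x, y, z] in m, in world coordinates, good to about 4 mm: the middle of the surface that is visible of it).
Readings, each from a call of its own:
- manip.current_time(): time.
- manip.current_qpos(): joint angles.
- manip.current_joint_vel(): joint speeds.
- manip.current_joint_torque(): joint torques, N m.
- manip.current_ee_pos(): TCP position.
- manip.current_tcp_rot(): TCP orientation.
- manip.current_force(): force on the tool from outside, world axes, zero at the start.
- manip.current_ft_torque(): the same for the moment, N m.
- manip.current_grip_width(): opening from 0.0 (shut) to 1.0 (fully open).
Only numpy, scipy, OpenCV 4.12 (cv2) and the standard library are available. Lean on these libraries where they do the work, as an engineer would, in place of code of your own. Each camera call takes 0.05 s, during which the arm holds its last target.

## Working session

There is one attempt and no reset: what is moved stays moved. The work goes in short steps, each a Python script; the robot and the scene stay as the last script left them, time stands still between calls to the robot, and variables do not carry over. Pictures are saved under pics/ and viewed, and the job is handed in when it is done.

```bash
ls; mkdir -p pics
python3 - <<'E'
from bench import manip
import cv2, numpy as np
for n in ("scene","side","wrist"):
    p,d=manip.grab_frame(n); cv2.imwrite(f"pics/a_{n}.png",p[:,:,::-1]); np.save(f"pics/a_{n}_d.npy",d)
    c=manip.get_calibration(n); print(n,np.round(c["camera_matrix"],1).tolist(),np.round(c["R"],3).tolist(),np.round(c["t"],3).tolist())
    for k in ("tray","cabinet_drawer0_handle","mat","mug","carton","cabinet"):
        print(k,[(np.round(x["at"],3).tolist(),round(x["confidence"],2)) for x in manip.look_for(n,k)][:3])
print(manip.current_time())
E
```

```text
pics
scene [[409.9, 0.0, 320.9], [0.0, 409.9, 196.5], [0.0, 0.0, 1.0]] [[-0.602, 0.799, -0.015], [0.477, 0.345, -0.808], [-0.64, -0.493, -0.588]] [0.357, -0.181, 1.54]
tray [([0.536, 0.371, 0.019], 0.95)]
cabinet_drawer0_handle [([0.517, 0.0, 0.058], 0.62)]
mat [([0.49, 0.434, 0.002], 0.64)]
mug [([0.727, 0.33, 0.056], 0.62)]
carton [([0.476, -0.352, 0.059], 0.73)]
cabinet []
side [[376.6, 0.0, 315.2], [0.0, 376.6, 196.0], [0.0, 0.0, 1.0]] [[-0.973, -0.231, -0.016], [-0.143, 0.651, -0.745], [0.183, -0.723, -0.667]] [0.549, 0.142, 0.884]
tray [([0.482, 0.373, 0.003], 0.73), ([0.444, 0.393, 0.029], 0.38)]
cabinet_drawer0_handle [([0.573, -0.008, 0.041], 0.64)]
mat [([0.403, 0.379, 0.004], 0.77), ([0.517, 0.347, 0.026], 0.66)]
mug [([0.712, 0.327, 0.055], 0.75)]
carton [([0.451, -0.328, 0.058], 0.8)]
cabinet [([0.673, 0.029, 0.089], 0.82), ([0.573, -0.008, 0.04], 0.52)]
wrist [[288.2, 0.0, 317.5], [0.0, 288.2, 197.0], [0.0, 0.0, 1.0]] [[1.0, -0.0, -0.0], [-0.0, -0.965, 0.262], [-0.0, -0.262, -0.965]] [-0.549, -0.034, 0.38]
tray []
cabinet_drawer0_handle [([0.569, -0.001, 0.02], 0.74)]
mat []
mug []
carton []
cabinet [([0.677, 0.012, 0.107], 0.66)]
1.05
```

View pics/a_scene.png

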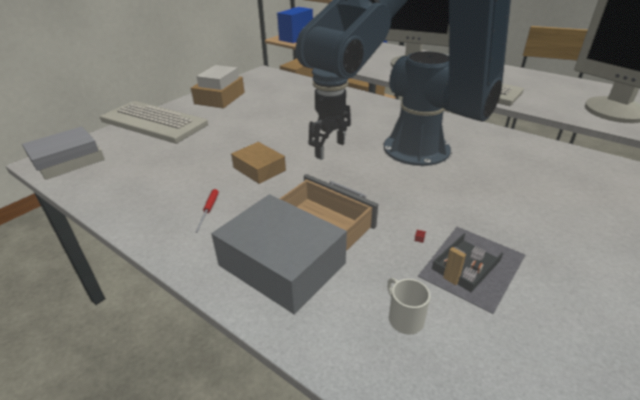

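View pics/a_side.png

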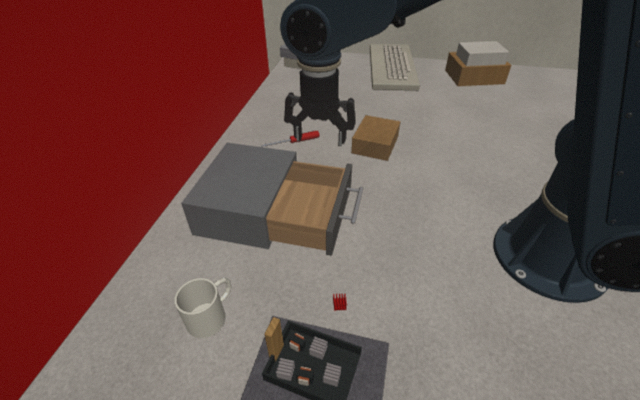

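View pics/a_wrist.png

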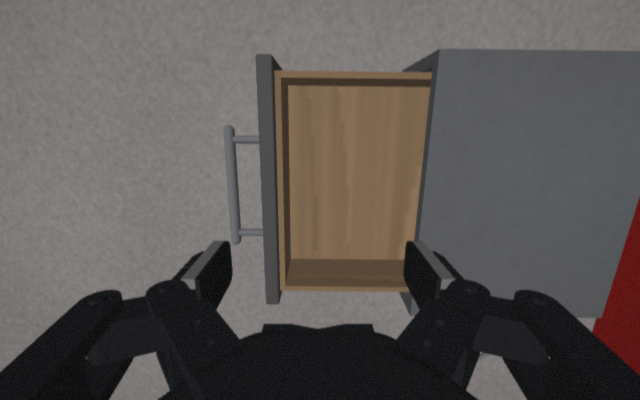

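The scene view shows the cabinet with its drawer out at about (340,205). The tray is on its mat at (470,262) with the grip at (455,265), away from the robot. The red look-alike is at (420,236) and the mug at (408,305). Next I'll measure poses from the depth images.

```bash
cat > h.py <<'E'
from bench import manip
import numpy as np, cv2
def cloud(n,p,d,c=None):
    c=c or manip.get_calibration(n); K=np.array(c["camera_matrix"]);R=np.array(c["R"]);t=np.array(c["t"])
    v,u=np.mgrid[0:d.shape[0],0:d.shape[1]]
    P=np.stack([(u-K[0,2])/K[0,0]*d,(v-K[1,2])/K[1,1]*d,d],-1)
    W=(P-t)@R; W[d<=0]=np.nan
    return W
def rect(P): 
    r=cv2.minAreaRect(P[:,:2].astype(np.float32)*1000); return np.round(r[0],1),np.round(r[1],1),round(r[2],1)
E
python3 - <<'E'
from h import *
for n in ("scene","side","wrist"):
    p=cv2.imread(f"pics/a_{n}.png")[:,:,::-1]; d=np.load(f"pics/a_{n}_d.npy"); W=cloud(n,p,d)
    np.save(f"pics/a_{n}_W.npy",W)
    x,y,z=W[...,0],W[...,1],W[...,2]
    def sel(name,m):
        m=m.astype(np.uint8); m=cv2.morphologyEx(m,cv2.MORPH_OPEN,np.ones((2,2))).astype(bool); P=W[m]
        if len(P)>10: print(n,name,len(P),rect(P),np.round(np.percentile(P,[3,50,97],axis=0),3).tolist())
    sel("cabtop",(abs(z-.11)<.008)&(x>.55)&(x<1)&(abs(y)<.25))
    sel("panel",(abs(z-.096)<.006)&(x>.4)&(x<.62)&(abs(y)<.18))
    sel("drfloor",(abs(z-.022)<.006)&(x>.5)&(x<.72)&(abs(y)<.12))
    sel("handle",(z>.05)&(z<.085)&(x>.4)&(x<.53)&(abs(y)<.12))
    sel("grip",(z>.055)&(z<.115)&(x>.4)&(x<.66)&(y>.25)&(y<.5))
    sel("griptop",(abs(z-.101)<.008)&(x>.4)&(x<.66)&(y>.25)&(y<.5))
    g=p.astype(int); dark=g.sum(-1)<330
    sel("mat+tray",dark&(z<.05)&(x>.3)&(x<.68)&(y>.24)&(y<.6))
    sel("traywalls",(z>.022)&(z<.05)&dark&(x>.3)&(x<.68)&(y>.24)&(y<.6))
    sel("mug",(z>.02)&(z<.11)&(x>.66)&(x<.9)&(y>.2)&(y<.45))
    sel("carton",(abs(z-.06)<.01)&(x>.3)&(x<.7)&(y<-.2)&(y>-.6))
E
```

```text
scene cabtop 6288 (array([799.2,  44.6]), array([176.5, 330.9]), 42.4) [[nan, nan, nan], [nan, nan, nan], [nan, nan, nan]]
scene panel 395 (array([500.9,   4.5]), array([139.6, 226.3]), 33.0) [[nan, nan, nan], [nan, nan, nan], [nan, nan, nan]]
scene drfloor 808 (array([575.7,   1.3]), array([157.1, 237. ]), 0.2) [[nan, nan, nan], [nan, nan, nan], [nan, nan, nan]]
scene handle 792 (array([507.4,  18.9]), array([194.1, 199.1]), 49.1) [[nan, nan, nan], [nan, nan, nan], [nan, nan, nan]]
scene grip 295 (array([507.8, 373.1]), array([ 34.1, 111.3]), 82.7) [[0.478, 0.352, 0.008], [0.558, 0.369, 0.08], [0.563, 0.383, 0.102]]
scene griptop 91 (array([507.5, 372.8]), array([ 30.4, 111.5]), 84.3) [[0.52, 0.354, 0.065], [0.557, 0.369, 0.1], [0.562, 0.383, 0.102]]
scene mat+tray 4306 (array([428.6, 395.6]), array([257.1, 214.4]), 54.9) [[nan, nan, nan], [nan, nan, nan], [nan, nan, nan]]
scene traywalls 600 (array([468.7, 379.1]), array([113. , 187.5]), 84.0) [[nan, nan, nan], [nan, nan, nan], [nan, nan, nan]]
scene mug 1687 (array([685.1, 321.8]), array([138.5,  88.5]), 25.0) [[nan, nan, nan], [n
[... 1143 characters left out ...]
, 303.2]), array([139.1,  74. ]), 70.9) [[nan, nan, nan], [nan, nan, nan], [nan, nan, nan]]
side carton 1063 (array([ 406.8, -402.8]), array([263.8,  97.6]), 58.2) [[nan, nan, nan], [nan, nan, nan], [nan, nan, nan]]
wrist cabtop 50105 (array([nan, nan]), array([nan,  0.]), nan) [[nan, nan, nan], [nan, nan, nan], [nan, nan, nan]]
wrist panel 4000 (array([494.2, -31.9]), array([340.2,  17.9]), 86.3) [[nan, nan, nan], [nan, nan, nan], [nan, nan, nan]]
wrist drfloor 22891 (array([596. ,  -6.3]), array([217.4, 151.5]), 86.1) [[nan, nan, nan], [nan, nan, nan], [nan, nan, nan]]
wrist handle 2616 (array([495.6,   5.6]), array([231.2,  99.1]), 83.2) [[nan, nan, nan], [nan, nan, nan], [nan, nan, nan]]
```

```bash
cat >> h.py <<'E'
def comp(W,m):
    m=m&np.isfinite(W[...,0])
    k,l,s,_=cv2.connectedComponentsWithStats(m.astype(np.uint8))
    if k<2: return W[m]
    i=1+np.argmax(s[1:,4]); return W[l==i]
def rep(n,name,W,m):
    P=comp(W,m)
    if len(P)>10: print(n,name,len(P),rect(P),np.round(np.percentile(P,[2,50,98],axis=0),3).tolist())
    return P
E
python3 - <<'E'
from h import *
for n in ("scene","side","wrist"):
    p=cv2.imread(f"pics/a_{n}.png")[:,:,::-1]; W=np.load(f"pics/a_{n}_W.npy")
    x,y,z=W[...,0],W[...,1],W[...,2]
    sel=lambda name,m: rep(n,name,W,m)
    sel("cabtop",(abs(z-.11)<.005)&(x>.55)&(x<1)&(abs(y)<.25))
    sel("panel",(abs(z-.097)<.005)&(x>.4)&(x<.62)&(abs(y)<.18))
    sel("drfloor",(abs(z-.022)<.006)&(x>.5)&(x<.72)&(abs(y)<.12))
    sel("handle",(z>.05)&(z<.085)&(x>.4)&(x<.52)&(abs(y)<.12))
    sel("griptop",(abs(z-.101)<.006)&(x>.4)&(x<.66)&(y>.25)&(y<.5))
    g=p.astype(int); dark=g.sum(-1)<330
    sel("mat+tray",dark&(z<.05)&(x>.3)&(x<.68)&(y>.24)&(y<.6))
    sel("traywalls",(z>.022)&(z<.04)&dark&(x>.3)&(x<.68)&(y>.24)&(y<.6))
    sel("mug",(z>.02)&(z<.11)&(x>.66)&(x<.9)&(y>.2)&(y<.45))
    sel("carton",(abs(z-.06)<.006)&(x>.3)&(x<.7)&(y<-.2)&(y>-.6))
E
```

```text
scene cabtop 6176 (array([751.8,  -8.1]), array([264.4, 208.2]), 89.3) [[0.655, -0.132, 0.107], [0.764, 0.006, 0.11], [0.854, 0.12, 0.112]]
scene panel 357 (array([501.9,  -4.5]), array([252.5,  19.6]), 89.6) [[0.494, -0.126, 0.092], [0.504, 0.006, 0.097], [0.511, 0.118, 0.1]]
scene drfloor 748 (array([538.5, -28.8]), array([ 57.4, 177.9]), 0.2) [[0.513, -0.115, 0.019], [0.537, -0.024, 0.022], [0.563, 0.058, 0.027]]
scene handle 584 (array([514.4,  -7.4]), array([ 10.2, 219.5]), 0.2) [[0.511, -0.114, 0.051], [0.514, -0.008, 0.069], [0.518, 0.09, 0.084]]
scene griptop 90 (array([553.3, 365.6]), array([35.7, 16.8]), 80.7) [[0.545, 0.349, 0.096], [0.555, 0.366, 0.1], [0.562, 0.383, 0.102]]
scene mat+tray 4281 (array([468.8, 390.8]), array([183.7, 239.7]), 88.9) [[0.359, 0.303, 0.001], [0.495, 0.409, 0.005], [0.583, 0.479, 0.034]]
scene traywalls 486 (array([482.5, 375.8]), array([111.2, 159.7]), 81.8) [[0.409, 0.315, 0.022], [0.538, 0.368, 0.03], [0.562, 0.439, 0.037]]
scene mug 1692 (array([708.9, 325. ]), array([103. ,  78.9]), 35.2) [[0.68, 0.271, 0.022], [0.72, 0.33, 0.06], [0.757, 
[... 1281 characters left out ...]
ton 1026 (array([ 451.7, -379.4]), array([157.9, 120. ]), 81.5) [[0.391, -0.451, 0.056], [0.451, -0.369, 0.061], [0.513, -0.302, 0.064]]
wrist cabtop 49876 (array([751.6,  -7.5]), array([260.9, 207. ]), 89.4) [[0.652, -0.11, 0.11], [0.75, 0.023, 0.111], [0.846, 0.119, 0.112]]
wrist panel 3944 (array([499.9,  -4.4]), array([252.5,  15.4]), 89.4) [[0.493, -0.123, 0.094], [0.501, 0.018, 0.098], [0.508, 0.118, 0.1]]
wrist drfloor 22910 (array([595. ,  -5.8]), array([219.1, 163.8]), 89.4) [[0.516, -0.111, 0.022], [0.594, 0.008, 0.023], [0.673, 0.101, 0.025]]
wrist handle 1586 (array([469.9,  -3.9]), array([129. ,  35.8]), 89.3) [[0.453, -0.063, 0.073], [0.46, 0.004, 0.077], [0.486, 0.058, 0.079]]
```

```bash
cat >> h.py <<'E'
def Rt(psi,th):
    c,s,C,S=np.cos(psi),np.sin(psi),np.cos(th),np.sin(th)
    x=np.array([c*C,s*C,-S]); y=np.array([-s,c,0]); return np.stack([x,y,np.cross(x,y)],1)
def tool(psi,th,sg=1):
    R=Rt(psi,th); X=-R[:,2]; Y=sg*R[:,0]; return np.stack([X,Y,np.cross(X,Y)],1)
def tcp_for_lip(lip,psi,th): return np.array(lip)+Rt(psi,th)@np.array([-.15,0,.052])
E
python3 - <<'E'
from h import *
print(manip.current_tcp_rot().round(2).tolist(), manip.current_time())
psi=np.deg2rad(171.8)
for sg in (1,-1):
    for pos in ([.553,.3655,.18],[.553,.3655,.060]):
        q=manip.inverse_kinematics(pos,tool(psi,0,sg)); print(sg,pos,None if q is None else np.round(q,2))
    for th in (0,20,40,50,60):
        pos=tcp_for_lip([.61,-.004,.115],np.pi,np.deg2rad(th)); q=manip.inverse_kinematics(pos,tool(np.pi,np.deg2rad(th),sg)); print(sg,th,pos.round(3),None if q is None else np.round(q,2))
print(manip.inverse_kinematics([.469+.075,.389,.15],tool(np.pi,0,1)),manip.inverse_kinematics([.469+.075,.389,.15],tool(np.pi,0,-1)))
a=cv2.imread("pics/a_side.png")[290:400,160:420]; cv2.imwrite("pics/crop1.png",cv2.resize(a,None,fx=3,fy=3,interpolation=cv2.INTER_CUBIC))
E
```

```text
[[-0.0, 1.0, 0.0], [-0.0, 0.0, -1.0], [-1.0, -0.0, 0.0]] 1.05
1 [0.553, 0.3655, 0.18] [ 0.51  0.61  1.38 -0.    1.15 -2.48]
1 [0.553, 0.3655, 0.06] [ 0.51  0.75  1.45 -0.    0.94 -2.48]
1 0 [ 0.76  -0.004  0.167] None
1 20 [ 0.733 -0.004  0.215] None
1 40 [ 0.691 -0.004  0.251] None
1 50 [ 0.667 -0.004  0.263] [-0.11  0.28  1.93  0.93  0.1   2.15]
1 60 [ 0.64  -0.004  0.271] [-0.12  0.24  2.08  2.69  0.25  0.37]
-1 [0.553, 0.3655, 0.18] [ 0.51  0.61  1.38 -0.    1.15  0.66]
-1 [0.553, 0.3655, 0.06] [ 0.51  0.75  1.45 -0.    0.94  0.66]
-1 0 [ 0.76  -0.004  0.167] [-0.07  0.8   1.06 -0.    1.28 -0.07]
-1 20 [ 0.733 -0.004  0.215] [-0.08  0.55  1.43  0.04  0.82 -0.1 ]
-1 40 [ 0.691 -0.004  0.251] [-0.1   0.35  1.77  0.19  0.33 -0.26]
-1 50 [ 0.667 -0.004  0.263] [-0.11  0.28  1.93  0.93  0.1  -1.  ]
-1 60 [ 0.64  -0.004  0.271] [-0.12  0.24  2.08  2.69  0.25 -2.77]
[ 5.51184463e-01  6.47517100e-01  1.38764842e+00 -4.44089210e-16
  1.10642713e+00 -2.59040819e+00] [ 5.51184463e-01  6.47517100e-01  1.38764842e+00 -4.44089210e-16
  1.10642713e+00  5.51184463e-01]
```

View pics/crop1.png

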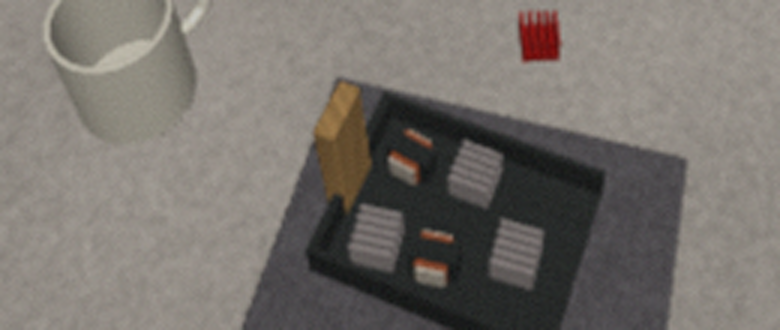

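The close crop confirms the choice. It shows the wooden grip at crop (343,150) on the dark tray, with three grey heatsinks and two transformers inside. The red heatsink at crop (540,35) is outside the tray and not wanted. Pouring towards the robot nears a wrist singularity, so I'll check pouring away from it, and plan the pick to suit.

Run:
```python
from h import *
for lip in ([.555,-.004,.115],[.565,-.004,.108]):
  for th in (0,20,40,50,60,70):
    pos=tcp_for_lip(lip,0,np.deg2rad(th)); q=manip.inverse_kinematics(pos,tool(0,np.deg2rad(th),1)); print(th,pos.round(3),None if q is None else np.round(q,2))
psi=np.deg2rad(171.8)
manip.move_ptp([.553,.3655,.17],tool(psi,0,1)); print(manip.current_time())
c=manip.get_calibration("wrist"); p,d=manip.grab_frame("wrist"); cv2.imwrite("pics/b_wrist.png",p[:,:,::-1])
W=cloud("wrist",p,d,c); x,y,z=W[...,0],W[...,1],W[...,2]
rep("wrist","griptop",W,(abs(z-.101)<.006)&(x>.4)&(x<.66)&(y>.25)&(y<.5))
```

```text
0 [ 0.405 -0.004  0.167] [-0.12  0.18  2.07 -0.    0.89 -0.12]
20 [ 0.432 -0.004  0.215] [-0.1   0.34  1.76 -0.03  1.39 -0.09]
40 [ 0.474 -0.004  0.251] [-0.08  0.56  1.43 -0.05  1.84 -0.07]
50 [ 0.498 -0.004  0.263] [-0.07  0.69  1.27 -0.06  2.06 -0.08]
60 [ 0.525 -0.004  0.271] [-0.07  0.82  1.1  -0.08  2.27 -0.08]
70 [ 0.553 -0.004  0.274] [-0.06  0.95  0.94 -0.1   2.47 -0.1 ]
0 [ 0.415 -0.004  0.16 ] [-0.12  0.21  2.05 -0.    0.88 -0.12]
20 [ 0.442 -0.004  0.208] [-0.09  0.36  1.74 -0.03  1.39 -0.08]
40 [ 0.484 -0.004  0.244] [-0.08  0.59  1.41 -0.05  1.84 -0.07]
50 [ 0.508 -0.004  0.256] [-0.07  0.71  1.24 -0.06  2.06 -0.07]
60 [ 0.535 -0.004  0.264] [-0.07  0.85  1.07 -0.07  2.27 -0.08]
70 [ 0.563 -0.004  0.267] [-0.06  0.98  0.9  -0.1   2.48 -0.1 ]
3.1083
wrist griptop 815 (array([551.1, 365. ]), array([35.7, 13.4]), 81.4) [[0.543, 0.348, 0.098], [0.551, 0.364, 0.102], [0.559, 0.382, 0.103]]
```

View pics/b_wrist.png

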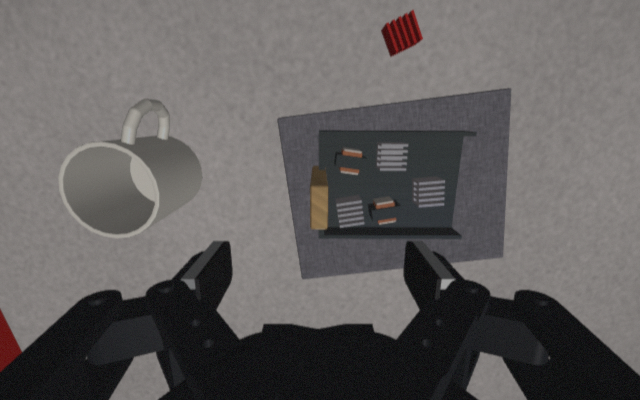

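The wrist view shows the grip at (320,200) between the fingers' columns, with the mug at (130,185) well clear. I'll go down and grasp.

Run:
```python
from h import *
psi=np.deg2rad(171.6)
manip.move_l([.552,.365,.060],tool(psi,0,1),max_speed=.12)
print(manip.current_force().round(2), manip.current_ee_pos().round(4))
manip.set_gripper(0.0,90); print(manip.current_grip_width(),manip.current_force().round(2),manip.current_time())
manip.move_l([.552,.365,.19],max_speed=.1); print(manip.current_force().round(2),manip.current_ft_torque().round(2),manip.current_grip_width(),manip.current_time())
p,d=manip.grab_frame("side"); cv2.imwrite("pics/c_side.png",p[:,:,::-1])
```

```text
[ 0.15 -0.45  1.08] [0.5525 0.3653 0.0609]
0.1569473878530987 [ 0.87 -1.54  2.43] 4.8833
[-0.63  0.17 -3.02] [-0.06 -0.23  0.  ] 0.15467632422364813 6.3333
```

View pics/c_side.png

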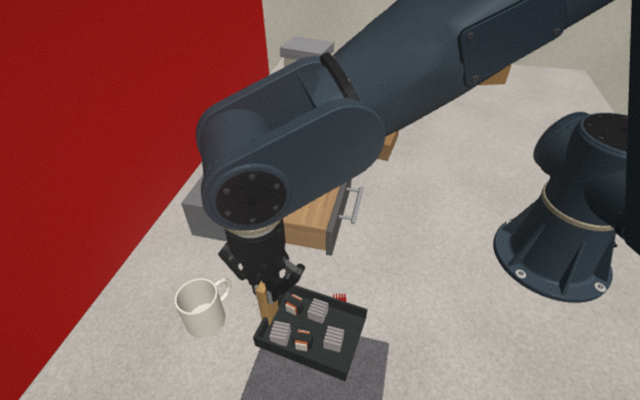

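The side view shows the tray lifted level at (310,330), held by its grip, with all five parts in it. Next I'll carry it over the drawer, turned so the lip faces away from the robot.

Run:
```python
from h import *
q0=np.array(manip.current_qpos())
pos=tcp_for_lip([.555,-.004,.20],0,0); q1=np.array(manip.inverse_kinematics(pos,tool(0,0,1))); print(q0.round(2),q1.round(2))
manip.move_j((q0+q1)/2); manip.move_j(q1)
print(manip.current_time(),manip.current_force().round(2),manip.current_ft_torque().round(2))
c=manip.get_calibration("wrist"); p,d=manip.grab_frame("wrist"); cv2.imwrite("pics/d_wrist.png",p[:,:,::-1])
c=manip.get_calibration("side"); p,d=manip.grab_frame("side"); cv2.imwrite("pics/d_side.png",p[:,:,::-1]); np.save("pics/d_side_W.npy",cloud("side",p,d,c))
```

```text
[ 0.51  0.59  1.38 -0.    1.17 -2.48] [-0.12  0.05  1.97 -0.    1.12 -0.12]
8.55 [-0.17  1.09 -3.01] [-0.04  0.14 -0.04]
```

View pics/d_wrist.png

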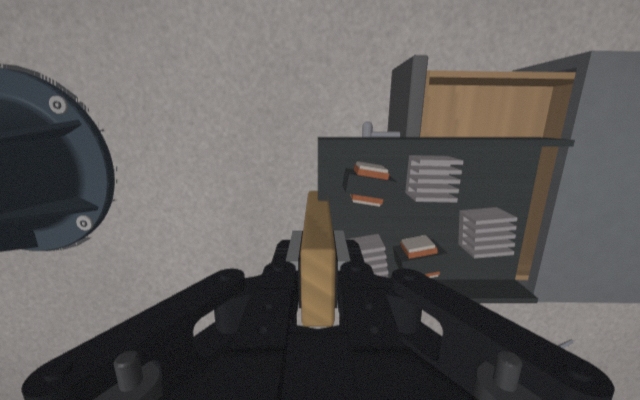

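View pics/d_side.png

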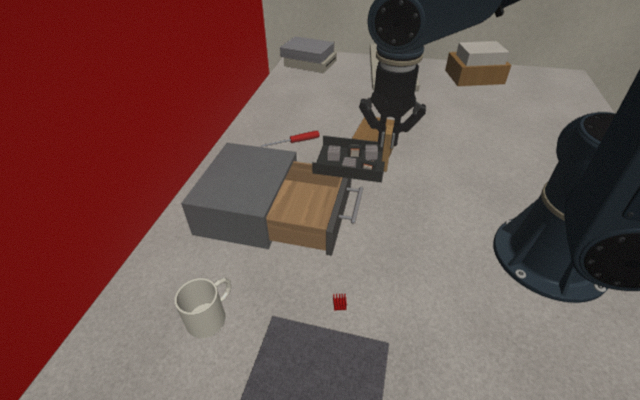

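The tray is level over the open drawer with all five parts aboard; in the wrist view the lip is at about (540,220). The side view shows the bare mat at (320,370). I'll tip gradually about the lip.

Run:
```python
from h import *
W=np.load("pics/d_side_W.npy"); p=cv2.imread("pics/d_side.png"); x,y,z=W[...,0],W[...,1],W[...,2]
rep("side","mat",W,(p.astype(int).sum(-1)<330)&(z<.02)&(x>.3)&(x<.68)&(y>.24)&(y<.6))
for th,lz,sp in ((15,.15,.12),(24,.12,.1),(30,.115,.06),(36,.113,.05),(42,.113,.05)):
    t=np.deg2rad(th); manip.move_l(tcp_for_lip([.558,-.004,lz],0,t),tool(0,t,1),max_speed=sp)
    print(th,manip.current_time(),manip.current_force().round(2))
manip.dwell(.4)
p,d=manip.grab_frame("wrist"); cv2.imwrite("pics/e_wrist.png",p[:,:,::-1]); print(manip.current_force().round(2))
p,d=manip.grab_frame("side"); cv2.imwrite("pics/e_side.png",p[:,:,::-1])
```

```text
side mat 9367 (array([469.1, 378.7]), array([167.2, 241.5]), 88.8) [[0.354, 0.299, 0.003], [0.478, 0.371, 0.005], [0.584, 0.445, 0.008]]
15 9.0583 [-0.16 -0.74 -2.79]
24 9.4 [-0.08 -0.14 -1.86]
30 9.775 [-1.19  0.9  -3.85]
36 10.2333 [ 0.35  0.12 -2.45]
42 10.7167 [ 0.6  -0.08 -2.07]
[-0.52 -0.25 -0.97]
```

View pics/e_wrist.png

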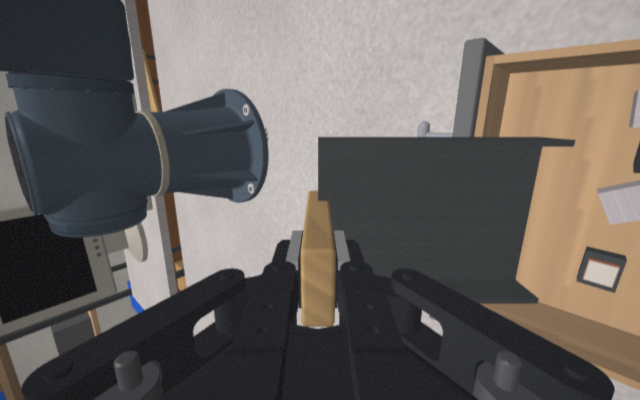

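View pics/e_side.png

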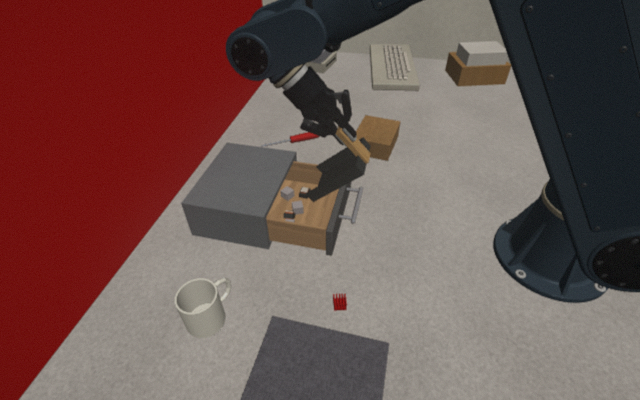

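The tray is empty in both views. The side view shows parts in the drawer at about (287,193), (303,192), (297,208) and (290,215). I'll level the tray, take it back over the mat, then check for five parts and check the tray's attitude.

Run:
```python
from h import *
for th,lz,sp in ((30,.16,.15),(0,.20,.2)):
    t=np.deg2rad(th); manip.move_l(tcp_for_lip([.552,-.004,lz],0,t),tool(0,t,1),max_speed=sp)
q0=np.array(manip.current_qpos())
P=[.469+.075,.391,.16]
R=tool(np.pi,0,1)
q1=np.array(manip.inverse_kinematics(P,R)); print(q0.round(2),q1.round(2))
if q1[5]>0: raise SystemExit("flip")
manip.move_j(q1); print(manip.current_time(),manip.current_ee_pos().round(4))
for n in ("side","scene"):
    c=manip.get_calibration(n); p,d=manip.grab_frame(n); cv2.imwrite(f"pics/f_{n}.png",p[:,:,::-1]); W=cloud(n,p,d,c); np.save(f"pics/f_{n}_W.npy",W)
    for k in ("heatsink1","transformer1"): print(n,k,[(np.round(o["at"],3).tolist(),round(o["confidence"],2)) for o in manip.look_for(n,k)])
W=np.load("pics/f_side_W.npy"); x,y,z=W[...,0],W[...,1],W[...,2]
A=rep("side","trayfloor",W,(abs(z-.108)<.008)&(x>.41)&(x<.53)&(y>.35)&(y<.43))
M=np.c_[A[:,:2],np.ones(len(A))]; s=np.linalg.lstsq(M,A[:,2],rcond=None)[0]; print("slopes",s.round(4))
rep("side","traywalls",W,(z>.1)&(z<.15)&(x>.35)&(x<.535)&(y>.3)&(y<.5))
```

```text
[-0.13  0.05  1.97 -0.    1.12 -0.13] [ 0.55  0.64  1.38 -0.    1.13 -2.59]
14.4417 [0.5443 0.3907 0.16  ]
side heatsink1 [([0.451, 0.24, 0.01], 0.61), ([0.466, 0.4, 0.104], 0.51)]
side transformer1 []
scene heatsink1 []
scene transformer1 []
side trayfloor 3485 (array([470., 390.]), array([120.,  80.]), 0.0) [[0.412, 0.352, 0.106], [0.469, 0.393, 0.109], [0.528, 0.429, 0.111]]
slopes [0.0014 0.0002 0.1079]
side traywalls 6231 (array([465. , 390.4]), array([112.3, 139.8]), 89.9) [[0.398, 0.338, 0.106], [0.461, 0.392, 0.109], [0.531, 0.446, 0.133]]
```

View pics/f_side.png

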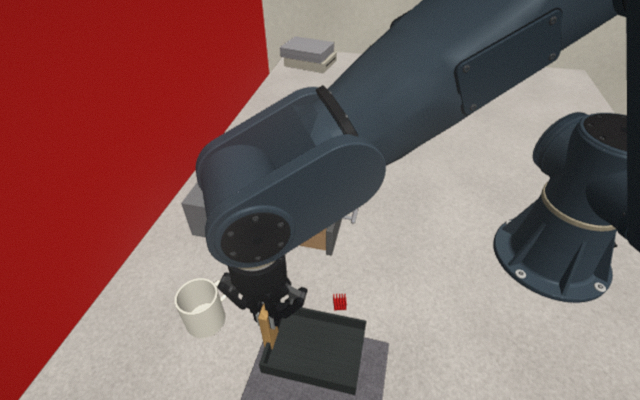

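View pics/f_scene.png

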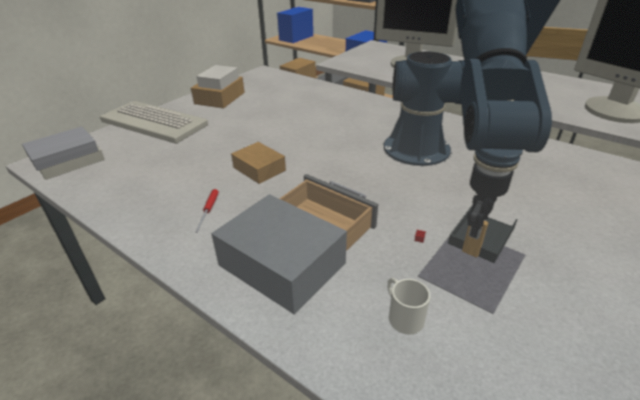

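Run:
```python
import cv2,numpy as np
a=cv2.imread("pics/e_side.png")[130:260,230:380]; a=cv2.resize(a,None,fx=4,fy=4,interpolation=cv2.INTER_CUBIC)
cv2.imwrite("pics/crop2.png",a)
```

```text
(no output)
```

View pics/crop2.png

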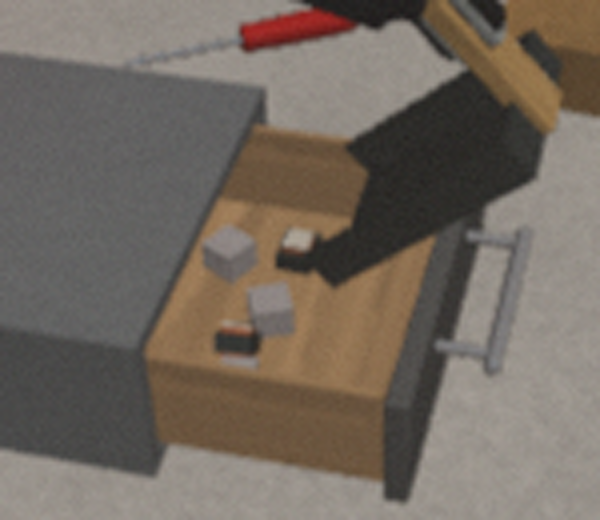

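The crop shows four parts lying flat in the drawer: heatsinks at crop (230,252) and (272,308), transformers at (298,250) and (237,340). The third heatsink may be hidden by the tray. Order matters here, so I'll look into the drawer before putting the tray down.

Run:
```python
from h import *
R=tool(np.pi,0,1)
q1=np.array(manip.inverse_kinematics([.56,.13,.33],R)); print(q1.round(2))
manip.move_j(q1); print(manip.current_time())
c=manip.get_calibration("wrist"); p,d=manip.grab_frame("wrist"); cv2.imwrite("pics/g_wrist.png",p[:,:,::-1]); W=cloud("wrist",p,d,c); np.save("pics/g_W.npy",W)
for k in ("heatsink1","transformer1"): print(k,[(np.round(o["at"],3).tolist(),round(o["confidence"],2)) for o in manip.look_for("wrist",k)])
```

```text
Traceback (most recent call last):
TypeError: unsupported operand type(s) for *: 'NoneType' and 'float'
```

Run:
```python
from h import *
q=None
for psi in (160,150,140,130):
    q=manip.inverse_kinematics([.56,.13,.33],tool(np.deg2rad(psi),0,1))
    print(psi,None if q is None else np.round(q,2))
    if q is not None and q[5]<0 and q[5]>-2.8: break
manip.move_j(q); print(manip.current_time())
c=manip.get_calibration("wrist"); p,d=manip.grab_frame("wrist"); cv2.imwrite("pics/g_wrist.png",p[:,:,::-1]); W=cloud("wrist",p,d,c); np.save("pics/g_W.npy",W)
for k in ("heatsink1","transformer1"): print(k,[(np.round(o["at"],3).tolist(),round(o["confidence"],2)) for o in manip.look_for("wrist",k)])
```

```text
160 [ 0.15  0.32  1.45 -0.    1.37 -2.65]
15.9333
heatsink1 [([0.611, 0.068, 0.051], 0.71), ([0.605, -0.002, 0.045], 0.57)]
transformer1 [([0.619, 0.039, 0.051], 0.96), ([0.608, -0.058, 0.04], 0.8)]
```

View pics/g_wrist.png

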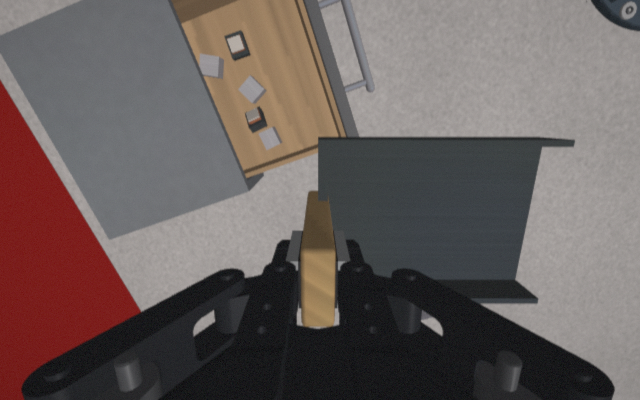

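All five parts are in the drawer: heatsinks at (212,66), (252,90) and (270,137), transformers at (236,45) and (257,118). The tray is clean. Now I'll place it.

Run:
```python
from h import *
R=tool(np.pi,0,1)
manip.move_ptp([.544,.391,.14],R); print(manip.current_qpos().round(2))
manip.move_l([.544,.391,.075],max_speed=.12)
manip.move_l([.544,.391,.0608],max_speed=.03); print(manip.current_force().round(2),manip.current_ee_pos().round(4))
manip.set_gripper(0.7); manip.dwell(.2); print(manip.current_force().round(2),manip.current_grip_width())
manip.move_l([.544,.391,.22],max_speed=.15); print(manip.current_time())
c=manip.get_calibration("wrist"); p,d=manip.grab_frame("wrist"); cv2.imwrite("pics/h_wrist.png",p[:,:,::-1]); W=cloud("wrist",p,d,c)
x,y,z=W[...,0],W[...,1],W[...,2]
A=rep("w","trayfloor",W,(abs(z-.008)<.005)&(x>.41)&(x<.53)&(y>.35)&(y<.43))
M=np.c_[A[:,:2],np.ones(len(A))]; s=np.linalg.lstsq(M,A[:,2],rcond=None)[0]; print("slopes",s.round(4))
dark=p.astype(int).sum(-1)<330
rep("w","griptop",W,(abs(z-.101)<.006)&(x>.4)&(x<.66)&(y>.25)&(y<.5))
rep("w","mat+tray",W,(z<.04)&dark&(x>.3)&(x<.68)&(y>.24)&(y<.6))
rep("w","walls",W,(z>.025)&(z<.04)&(x>.35)&(x<.6)&(y>.3)&(y<.5))
```

```text
[ 0.55  0.66  1.39 -0.    1.09 -2.59]
[ 0.91 -0.41 -1.85] [0.5439 0.391  0.0606]
[-0.29  0.53 -0.12] 0.6916608520212002
20.5417
w trayfloor 6050 (array([469.8, 390.4]), array([ 79.1, 119.5]), 90.0) [[0.412, 0.352, 0.008], [0.47, 0.388, 0.009], [0.528, 0.428, 0.011]]
slopes [-0.      0.0002  0.009 ]
w griptop 563 (array([542.8, 391.2]), array([36. , 13.3]), 90.0) [[0.536, 0.373, 0.1], [0.543, 0.39, 0.102], [0.549, 0.408, 0.103]]
w mat+tray 27622 (array([466.2, 394.1]), array([199.4, 242.6]), 88.7) [[0.352, 0.298, 0.004], [0.466, 0.377, 0.006], [0.582, 0.479, 0.033]]
w walls 736 (array([468.2, 441.3]), array([ 14.5, 149.8]), 88.2) [[0.396, 0.435, 0.025], [0.472, 0.443, 0.033], [0.542, 0.446, 0.034]]
```

View pics/h_wrist.png

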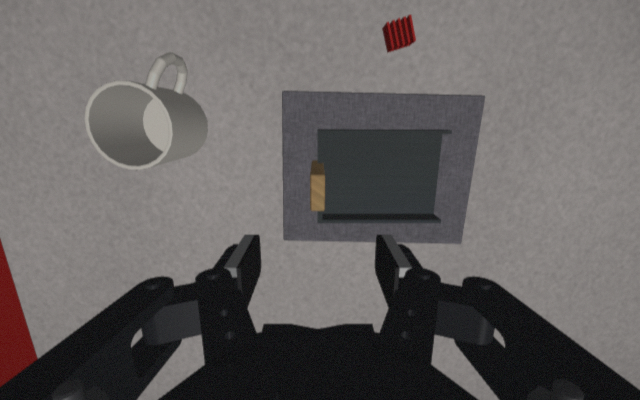

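The tray stands flat (slope under 0.001) and centred on the mat, released. In the picture the grip is at (318,185) and the tray at (380,175). Now I'll push the drawer shut with closed fingers on the handle bar.

Run:
```python
from h import *
R=tool(np.pi/2,0,1)
manip.move_ptp([.40,-.004,.20],R); print(manip.current_qpos().round(2),manip.current_time())
manip.set_gripper(0.0,40)
p,d=manip.grab_frame("wrist"); cv2.imwrite("pics/i_wrist.png",p[:,:,::-1])
manip.move_l([.40,-.004,.055],max_speed=.15)
f0=manip.current_force(); print(f0.round(2))
manip.move_l([.45,-.004,.055],max_speed=.08); print(manip.current_force().round(2))
manip.move_l([.55,-.004,.055],max_speed=.10); print(manip.current_force().round(2),manip.current_time())
x=.55
while x<.60:
    x+=.004; manip.move_l([x,-.004,.055],max_speed=.04); f=manip.current_force()
    print(round(x,3),(f-f0).round(2),manip.current_ee_pos()[0].round(4))
    if (f-f0)[0]<-8: break
p,d=manip.grab_frame("side"); cv2.imwrite("pics/i_side.png",p[:,:,::-1]); print(manip.current_time())
```

```text
[-0.13  0.12  2.04  0.    0.98 -1.7 ] 22.1417
[0.43 0.12 0.14]
[-0.1   0.33  0.19]
[ 0.05  0.2  -0.6 ] 25.825
0.554 [-0.87 -0.35 -0.74] 0.5542
0.558 [-0.52 -0.32 -0.25] 0.5583
0.562 [-0.24 -0.25  0.14] 0.5623
0.566 [-1.11 -0.63  0.45] 0.5663
0.57 [-1.12 -0.34  0.82] 0.5703
0.574 [-0.55 -0.51  1.1 ] 0.5743
0.578 [-0.39 -0.55 -0.55] 0.5783
0.582 [-0.24 -0.36 -0.64] 0.5823
0.586 [-13.3   -0.55   6.81] 0.5837
28.125
```

View pics/i_side.png

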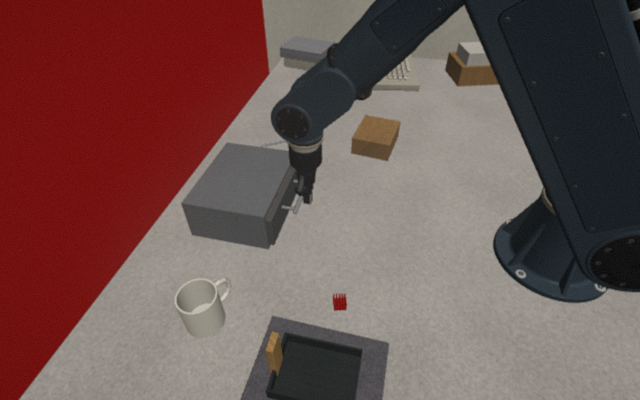

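View pics/i_wrist.png

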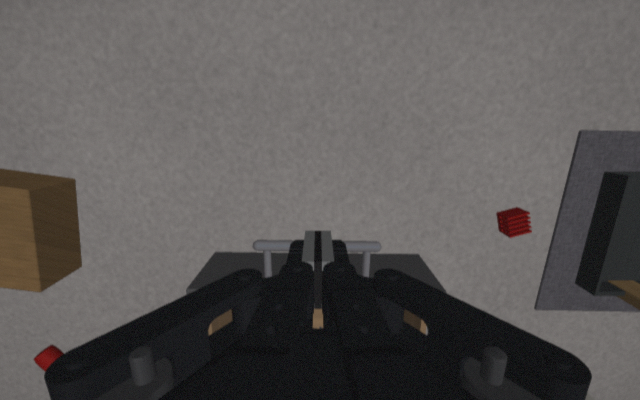

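The drawer hit its stop with a 13 N reaction near the predicted position. I'll back off and check.

Run:
```python
from h import *
manip.move_l([.50,-.004,.06],max_speed=.1); manip.move_l([.45,-.004,.25],max_speed=.2)
for n in ("side","scene"):
    c=manip.get_calibration(n); p,d=manip.grab_frame(n); cv2.imwrite(f"pics/j_{n}.png",p[:,:,::-1]); W=cloud(n,p,d,c)
    x,y,z=W[...,0],W[...,1],W[...,2]
    rep(n,"cabtop+panel",W,(z>.09)&(z<.115)&(x>.45)&(x<1)&(abs(y)<.2))
    rep(n,"panel",W,(abs(z-.097)<.005)&(x>.45)&(x<.66)&(abs(y)<.16))
    rep(n,"handle",W,(z>.055)&(z<.085)&(x>.5)&(x<.626)&(abs(y)<.1))
    rep(n,"griptop",W,(abs(z-.101)<.006)&(x>.4)&(x<.66)&(y>.25)&(y<.5))
    rep(n,"mug",W,(z>.02)&(z<.11)&(x>.66)&(x<.9)&(y>.2)&(y<.45))
    rep(n,"carton",W,(abs(z-.06)<.006)&(x>.3)&(x<.7)&(y<-.2)&(y>-.6))
print(manip.current_time(),manip.current_force().round(2))
```

```text
side cabtop+panel 6416 (array([745.3,  -8.5]), array([265.4, 222.4]), 89.5) [[0.637, -0.131, 0.093], [0.739, 0.022, 0.111], [0.851, 0.122, 0.113]]
side panel 513 (array([642.7,  -5.6]), array([260.1,  23.7]), 87.6) [[0.634, -0.128, 0.093], [0.642, 0.018, 0.098], [0.653, 0.121, 0.101]]
side handle 211 (array([610.2,  -5.4]), array([129.7,  31.5]), 89.8) [[0.595, -0.065, 0.071], [0.601, 0.003, 0.077], [0.625, 0.057, 0.08]]
side griptop 188 (array([544.3, 390.6]), array([36.7, 14.4]), 90.0) [[0.537, 0.374, 0.096], [0.544, 0.393, 0.102], [0.551, 0.408, 0.104]]
side mug 2053 (array([705.8, 324.6]), array([103.4,  81. ]), 31.8) [[0.678, 0.271, 0.022], [0.712, 0.329, 0.062], [0.753, 0.37, 0.092]]
side carton 604 (array([ 429.4, -375.8]), array([155.8,  77. ]), 83.0) [[0.389, -0.448, 0.055], [0.427, -0.372, 0.061], [0.46, -0.3, 0.064]]
scene cabtop+panel 6827 (array([744.3,  -8.7]), array([265.6, 225.8]), 89.3) [[0.653, -0.132, 0.093], [0.769, 0.011, 0.11], [0.855, 0.122, 0.112]]
scene panel 13 (array([646.8, 120.5]), array([23.9,  5.8]), 21.6) [[0.637, 0.114, 0.093], [0.649, 0.122, 0.097], [0.659, 0.123, 0.101]]
scene handle 175 (array([605. ,  -5.6]), array([ 19.1, 127.9]), 0.0) [[0.596, -0.066, 0.069], [0.603, -0.002, 0.076], [0.613, 0.057, 0.079]]
scene griptop 90 (array([543.8, 391.6]), array([35.1, 18.1]), 87.2) [[0.537, 0.375, 0.095], [0.547, 0.392, 0.1], [0.552, 0.409, 0.103]]
scene mug 1690 (array([708.1, 324.5]), array([104.3,  78.9]), 35.4) [[0.68, 0.271, 0.022], [0.72, 0.331, 0.061], [0.757, 0.37, 0.091]]
scene carton 840 (array([ 451.7, -377.9]), array([153.7, 124.6]), 81.1) [[0.393, -0.45, 0.055], [0.458, -0.372, 0.06], [0.516, -0.302, 0.063]]
30.3667 [-0.07  0.3  -0.74]
```

View pics/j_side.png

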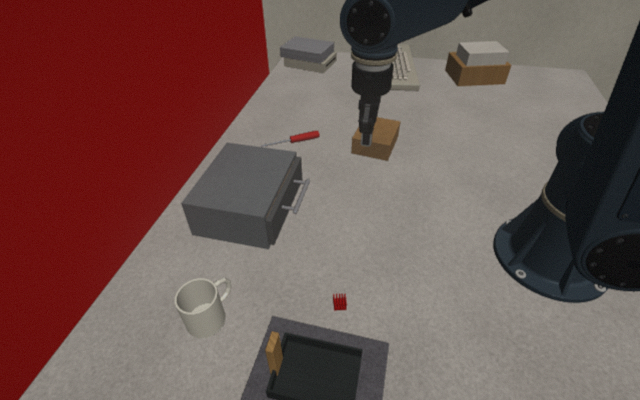

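The panel sits flush with the cabinet: the overall depth measures about 222 mm against 220 nominal. The tray, mug and carton are where they should be, so I'll hand in.

Run:
```python
from bench import manip
manip.dwell(.3); print(manip.sign_off(), manip.current_time())
```

```text
the job is handed in; nothing more can be done
the job is handed in; nothing more can be done
```

I took the tray by its grip and tipped it to 42° with the lip about 90 mm above the drawer floor. I then set it back on the mat, pushed the drawer shut by its handle and handed the job in at about 31 s of the 67 s allowed.

- **Parts:** a wrist picture before I set the tray down showed all five in the drawer (three heatsinks, two transformers) and the tray empty. The networks found only four of them in that picture; I counted the fifth, a heatsink, by eye. I could not see the parts after the drawer was shut.
- **Tray:** it stands flat (slope under 0.001), about 2 mm from my estimate of the mat's centre, and is released.
- **Drawer:** it met its end stop with a 13 N reaction. The depth images put the panel flush, at about 222 mm overall depth against 220 mm nominal. I did not read the joint value directly.
- **Bystanders:** the mug and carton measured within a few millimetres of their start positions. The side view cut off part of the carton, so its position rests on the scene camera. The screwdriver I only checked by eye, and it looks unmoved.

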